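# Line up sample jars by size on the freezer staging strip

### The arm

A 6-joint arm with a two-finger parallel gripper is mounted at the origin on the work surface. World frame = base frame: x ahead of the robot, y to its left, z up, the work surface at z = 0. Lengths are in mm, angles in degrees, forces in N, time in s.
With the tool pointing down it reaches from about 300 to 850 mm from the base axis. Payload 4.2 kg.
Tool frame: the origin (TCP) lies on the centre line of the jaws, within the pads' length; the fingertips stand 14 mm ahead of it and the grasp point (between the pads) lies 5 mm behind it; z points along the fingers, y is the direction in which the jaws open and shut (so a half turn about z gives the same grasp; the last joint's range is limited). The gripper opens to 91 mm and grips with 3 to 60 N. Pads are 32 mm wide; open, the fingers measure 118 mm over their backs; the gripper's body (76 mm by 178 mm) begins 60 mm behind the grasp point.
Start: joints at [-70.073, 18.312, 89.639, -0, 72.044, -1.146], TCP at [206.753, -536.559, 227.976] pointing down, gripper open.
Joint ranges: [-177.97, 177.97], [-48.28, 115.42], [12.27, 149.76], [-77.06, 257.06], [2.81, 150.46], [-146.56, 146.56]. Speed limits (degrees/s): [147.25, 147.25, 180, 180, 180, 180].

### API

Orientations are given as [roll, pitch, yaw] about the fixed x, y, z axes, in that order (R = Rz(yaw) Ry(pitch) Rx(roll)).
In Python, from workcell import env gives the robot as it stands.
- The arm moves only by the tool play_rows, never from a script. Its argument "increments" is a list of rows, each a list of 5 numbers: the shift along the world's x, y, z in mm, then the turn about the world's z in degrees, then the closure, from 0 (fully open) to 1 (shut). In form: [[x, y, z, yaw, fingers], ...]. A call has 1 to 20 rows; each row shifts and turns the commanded pose from where the row before left it; what a row does not reach is not made up. A row lasts 1/8 s, in which the tool goes at most 62.5 mm and 10.7 degrees, less where a joint would pass 70% of its speed; a pose out of reach is approached as far as the arm can. A call is refused whole if a number of a shift passes 62.5 or a number of a turn 10.7, either way. A call with a gripper value outside its range is refused whole. The fingers move at their own pace and stop on an object; "newtons" is the grip in N (left out, the last holds). Time passes only in rows, so rows that do not move let the fingers close. It gives the time, the measured TCP pose, the force and the opening at its end, in the units of the state.
- env.state(): the state, without advancing time (a new reading comes with each control period).
- env.grab_frame(name): name is "scene" or "top"; returns the picture (480x640x3 uint8, red, green, blue); there is no depth.
- env.calibration(name): a dict with "fx", "fy", "cx", "cy" (pixels), "R" (3x3) and "t" (3): a world point X has camera coordinates R X + t. Camera axes: x right, y down, z forward; pixel columns grow to the right and rows downward; lengths in mm; the calibration is good to about 2 mm. A picture is of the moment at which its call begins. calibration takes no time and is no camera call.
- env.job_done(): hands the job in, once; it reports no verdict.
The state is a dict: "time_s": time; "qpos": joint angles; "qvel": joint speeds; "effort": joint torques, N m; "ee_pos": TCP position; "ee_rot": TCP orientation; "force": force on the tool from outside, world axes, zero at the start; "torque": the same for the moment, N m; "gripper_width": finger opening in mm.
Only numpy, scipy, OpenCV 4.12 (cv2) and the standard library are available. Lean on these libraries where they do the work, as an engineer would, in place of code of your own. Each camera call takes 0.05 s, during which the arm holds its last target.

### The job

Line up the four sample jars on the steel staging strip in order of size, one in each dish: the smallest in the dish next to the upright pull handle, growing to the largest in the dish farthest from it. Set each jar flat and centred in its dish, to within about a centimetre, and keep the jars upright all the time.

Things in the scene. Friction and masses are not known exactly. Their poses are not given: they have to be found in the camera images.
- jar1_mid (a point): The smallest of four sample jars: an upright round white plastic jar with a white screw cap and a grey band round its middle, closed, 36 mm in diameter and 46 mm tall over the cap (the cap is the top 18 mm; the body below is 2 mm narrower), about 54 g. The point is its centre, half-way up (23 mm above its underside); z axis up along the jar. At the start it stands on the bench.
- jar2_mid (a point): The second smallest of four sample jars: an upright round white plastic jar with a white screw cap and a grey band round its middle, closed, 42 mm in diameter and 64 mm tall over the cap (the cap is the top 18 mm; the body below is 2 mm narrower), about 102 g. The point is its centre, half-way up (32 mm above its underside); z axis up along the jar. At the start it stands on the bench.
- jar3_mid (a point): The second largest of four sample jars: an upright round white plastic jar with a white screw cap and a grey band round its middle, closed, 48 mm in diameter and 82 mm tall over the cap (the cap is the top 18 mm; the body below is 2 mm narrower), about 170 g. The point is its centre, half-way up (41 mm above its underside); z axis up along the jar. At the start it stands on the bench.
- jar4_mid (a point): The largest of four sample jars: an upright round white plastic jar with a white screw cap and a grey band round its middle, closed, 54 mm in diameter and 102 mm tall over the cap (the cap is the top 18 mm; the body below is 2 mm narrower), about 268 g. The point is its centre, half-way up (51 mm above its underside); z axis up along the jar. At the start it stands on the bench.
- dish_a: One of four equal square shallow steel dishes fixed in a row on a dark flat steel strip, about 84 mm apart; this one is the last at the robot's right (-y) end of the row. 76 mm square outside, 70 mm inside; origin at the centre of its underside (on top of the strip, 4 mm above the bench), x and y axes along its sides, y along the row. Its inner floor is 3 mm and its rim 6 mm above the origin.
- dish_b: One of four equal square shallow steel dishes fixed in a row on a dark flat steel strip, about 84 mm apart; second from the robot's right (-y) end. 76 mm square outside, 70 mm inside; origin at the centre of its underside (on top of the strip, 4 mm above the bench), x and y axes along its sides, y along the row. Its inner floor is 3 mm and its rim 6 mm above the origin.
- dish_c: One of four equal square shallow steel dishes fixed in a row on a dark flat steel strip, about 84 mm apart; third from the robot's right (-y) end. 76 mm square outside, 70 mm inside; origin at the centre of its underside (on top of the strip, 4 mm above the bench), x and y axes along its sides, y along the row. Its inner floor is 3 mm and its rim 6 mm above the origin.
- dish_d: One of four equal square shallow steel dishes fixed in a row on a dark flat steel strip, about 84 mm apart; this one is the last at the robot's left (+y) end of the row. 76 mm square outside, 70 mm inside; origin at the centre of its underside (on top of the strip, 4 mm above the bench), x and y axes along its sides, y along the row. Its inner floor is 3 mm and its rim 6 mm above the origin.
- handle: Upright wire pull handle fixed on the strip just beyond one end of the row (either end), about 64 mm from the centre of the nearest dish: a dark bar loop across the strip, 70 mm wide and 47 mm tall. Origin at the centre of the underside of its foot plate, 4 mm above the bench. The other end of the strip has only a flat plate. It marks the end at which the order begins.
Mind the look-alikes: they are no part of the job. What is shaped like the dish_b but yellow is not meant. What is shaped like the part that bears jar2_mid but brown is not meant.

How it is judged:
By the outcome, as a careful person would: the job done as asked, in the order asked, and still so for the second after the job is handed in, with the robot touching nothing.
It also fails if it takes over 99 s, if anything falls off the work surface, if the arm or the gripper's body presses on something with over 40 N, if the wrist force passes 120 N, or if a joint passes its speed limit or range.

## Working session

There is one attempt and no reset: what is moved stays moved. The work goes in short steps, Python scripts to look and compute and a tool call to move; the robot and the scene stay as the last step left them, time stands still between calls to the robot, and variables do not carry over. Pictures are saved under pics/ and viewed, and the job is handed in when it is done.

Besides the shell and the picture viewer there is one more tool, called after "Request:" by a JSON object that holds its "name" and its "arguments", one argument or row to a line. play_rows: Moves the arm, as the interface text tells. Its arguments: {"type":"object","properties":{"increments":{"type":"array"},"newtons":{"type":"number"}},"required":["increments"]}

```bash
mkdir -p pics; cat > h.py <<'E'
import numpy as np,cv2
from workcell import env
def grab(n,f):
    im=env.grab_frame(n); cv2.imwrite('pics/'+f,im[:,:,::-1]); return im
E
python3 - <<'E'
from h import *
for n in('scene','top'):
    grab(n,n+'0.png'); c=env.calibration(n); print(n,{k:np.round(v,4).tolist() for k,v in c.items()})
    R=np.array(c['R']);print('cam pos',-R.T@np.array(c['t']))
print(env.state())
E
```

```text
scene {'fx': 520.5122, 'fy': 520.5122, 'cx': 316.5053, 'cy': 239.5673, 'R': [[0.2596, 0.9657, -0.0013], [0.5136, -0.1392, -0.8466], [-0.8178, 0.2191, -0.5322]], 't': [-169.7327, -201.6605, 1630.179]}
cam pos [1480.78699442 -221.40203447  696.5707224 ]
top {'fx': 621.313, 'fy': 621.313, 'cx': 324.8217, 'cy': 239.6277, 'R': [[-0.0149, -0.9998, -0.0116], [-0.9906, 0.0164, -0.136], [0.1362, 0.0095, -0.9906]], 't': [33.7427, 541.5928, 1047.437]}
cam pos [ 394.34825169   14.92626331 1111.68889188]
{'time_s': 0.1, 'qpos': array([-7.00724493e+01,  1.83484542e+01,  8.96986490e+01, -1.08093297e-04,
        7.20435879e+01, -1.14606611e+00]), 'qvel': array([ 0.02789966, -0.14666243, -0.09499837, -0.08351738,  0.05506513,
        0.02692765]), 'effort': array([ 1.17577474e-03, -4.13333738e+01, -2.32508934e+01,  7.30198645e-02,
        4.22195590e-02, -5.03297713e-05]), 'ee_pos': array([ 206.60648706, -536.14846739,  227.20475742]), 'ee_rot': array([-1.79909325e+02, -1.71118221e-03,  2.10736488e+01]), 'force': array([0.21776358, 0.90019934, 0.69849011]), 'torque': array([ 0.04214131, -0.01291605,  0.00242333]), 'gripper_width': 91.00041278900687}
```

View pics/scene0.png

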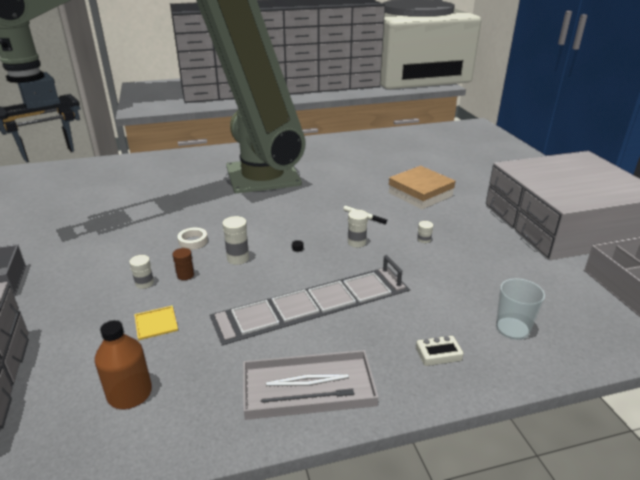

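View pics/top0.png

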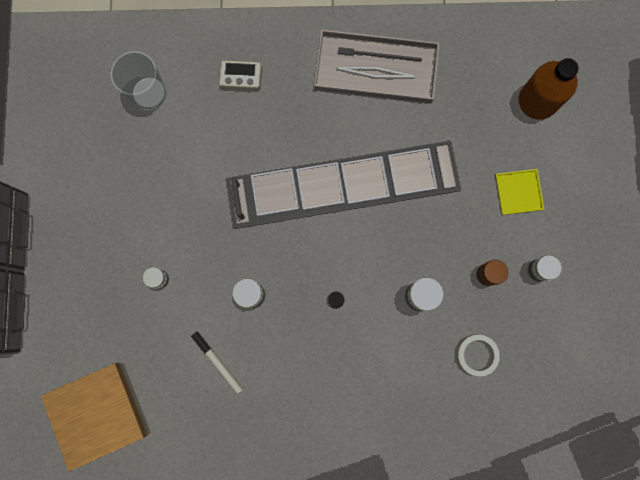

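The top view shows the handle at the left end (235,200), which is +y, so dish_d takes the smallest jar. The jars are at about (154,278), (546,268), (247,293) and (426,295). The brown look-alike is at (493,272), and the yellow dish at (520,192). Next I'll zoom in to measure.

```bash
python3 - <<'E'
import cv2,numpy as np
t=cv2.imread('pics/top0.png');s=cv2.imread('pics/scene0.png')
def crop(im,u,v,w,h,k): return cv2.resize(im[v:v+h,u:u+w],None,fx=k,fy=k,interpolation=cv2.INTER_CUBIC)
a=[crop(t,u-25,v-25,50,50,8) for u,v in((154,278),(546,268))]; b=[crop(t,u-25,v-25,50,50,8) for u,v in((247,293),(426,295))]
cv2.imwrite('pics/tj.png',cv2.resize(np.vstack([np.hstack(a),np.hstack(b)]),(600,600)))
a=[crop(s,u-30,v-30,60,60,6) for u,v in((426,231),(142,270))]; b=[crop(s,u-30,v-30,60,60,6) for u,v in((357,228),(235,240))]
cv2.imwrite('pics/sj.png',cv2.resize(np.vstack([np.hstack(a),np.hstack(b)]),(600,600)))
cv2.imwrite('pics/td.png',crop(t,220,130,250,110,3))
cv2.imwrite('pics/sd.png',crop(s,205,250,210,95,3))
E
```

```text
(no output)
```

View pics/tj.png

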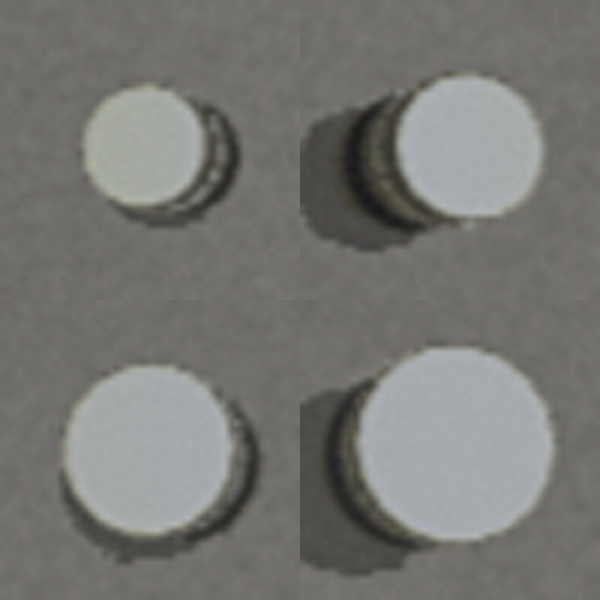

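View pics/sj.png

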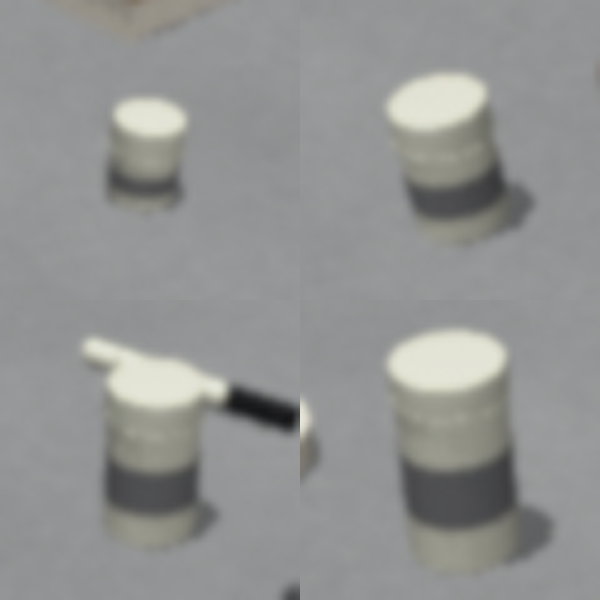

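View pics/td.png

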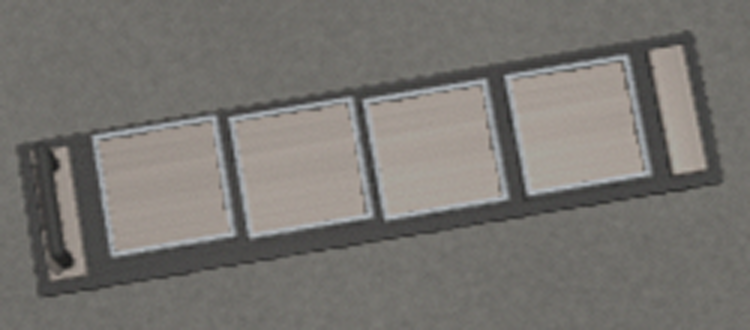

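View pics/sd.png

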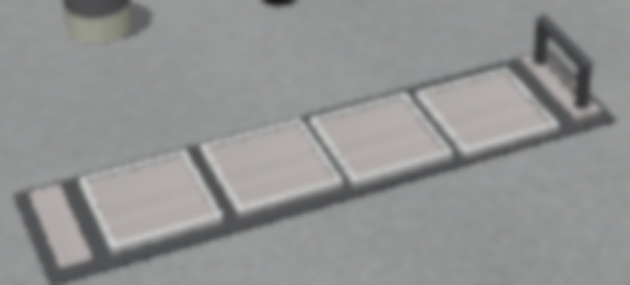

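```bash
cat >> h.py <<'E'
C={n:env.calibration(n) for n in('scene','top')}
def P(n):
    c=C[n];K=np.array([[c['fx'],0,c['cx']],[0,c['fy'],c['cy']],[0,0,1]]);return K@np.c_[c['R'],c['t']]
def tri(a,b):
    X=cv2.triangulatePoints(P('top'),P('scene'),np.array(a,float).reshape(2,1),np.array(b,float).reshape(2,1)).ravel();return X[:3]/X[3]
def atz(n,uv,z):
    c=C[n];R=np.array(c['R']);o=-R.T@np.array(c['t']);d=R.T@np.array([(uv[0]-c['cx'])/c['fx'],(uv[1]-c['cy'])/c['fy'],1]);return o+d*(z-o[2])/d[2]
def proj(n,X):
    q=P(n)@np.r_[X,1];return q[:2]/q[2]
def cap(im,u,v,w=25,th=150):
    g=im[v-w:v+w,u-w:u+w].mean(2); n,l,s,c=cv2.connectedComponentsWithStats((g>th).astype(np.uint8)); i=1+np.argmax(s[1:,4]); return c[i]+[u-w,v-w],s[i]
E
python3 - <<'E'
from h import *
t=cv2.imread('pics/top0.png')[:,:,::-1]
S=[(396+150/5-.4,201+117/5-.4),(112+137/5-.4,240+101/5-.4),(327+154/5-.4,198+84/5-.4),(205+147/5-.4,210+61/5-.4)]
H=[46,64,82,102]
for i,(u,v) in enumerate([(154,278),(546,268),(247,293),(426,295)]):
    c,s=cap(t,u,v); X=tri(c,S[i]); A=atz('top',c,H[i]);B=atz('scene',S[i],H[i])
    m=C['top']['fx']/ (np.array(C['top']['R'])@X+C['top']['t'])[2]
    print(i+1,c.round(1),'diam',(2*np.sqrt(s[4]/np.pi)/m).round(1),'tri',X.round(1),'top@h',A.round(1),'scene@h',B.round(1))
T=dict(d=[(93,134),(219,115),(236,235),(111,256)],c=[(229,117),(354,97),(373,216),(249,238)],b=[(363,98),(488,79),(508,200),(383,220)],a=[(505,74),(631,55),(651,174),(527,195)])
Q=dict(a=[(80,178),(188,150),(222,213),(113,250)],b=[(203,146),(308,117),(341,181),(240,214)],c=[(310,118),(412,92),(450,156),(350,185)],d=[(418,96),(516,67),(556,126),(462,154)])
def ctr(p):
    p=np.array(p,float); h=np.c_[p,np.ones(4)]; x=np.cross(np.cross(h[0],h[2]),np.cross(h[1],h[3]));return x[:2]/x[2]
for k in 'dcba':
    a=ctr(T[k])/3+[220,130]-.33; b=ctr(Q[k])/3+[205,250]-.33
    p=[atz('top',np.array(q)/3+[220,130]-.33,10)[:2] for q in T[k]]
    e=[np.linalg.norm(p[j]-p[j-1]).round(1) for j in range(4)]
    print(k,'tri',tri(a,b).round(1),'top',atz('top',a,10).round(1),'scene',atz('scene',b,10).round(1),e)
E
```

```text
1 [152.5 276.9] diam 33.1 tri [481.2 323.9  45.6] top@h [480.9 323.1  46. ] scene@h [481.8 324.7  46. ]
2 [548.9 267.1] diam 39.5 tri [ 485.5 -351.8   62.8] top@h [ 485.4 -351.9   64. ] scene@h [ 487.8 -350.9   64. ]
3 [246.3 292.4] diam 45.5 tri [450.  156.6  80.6] top@h [449.8 156.2  82. ] scene@h [452.3 156.   82. ]
4 [426.5 293.5] diam 51.8 tri [ 442.5 -138.3  100.8] top@h [ 442.4 -138.6  102. ] scene@h [ 444.9 -137.7  102. ]
d tri [636.6 116.8   7.3] top [635.5 114.8  10. ] scene [640.1 118.   10. ] [np.float64(76.0), np.float64(77.2), np.float64(74.8), np.float64(76.1)]
c tri [646.1  33.7   7.8] top [645.2  32.2  10. ] scene [649.  35.  10.] [np.float64(75.6), np.float64(76.8), np.float64(74.4), np.float64(75.7)]
b tri [655.6 -46.9   8.4] top [654.8 -48.8  10. ] scene [658.2 -44.5  10. ] [np.float64(76.3), np.float64(76.8), np.float64(75.7), np.float64(76.2)]
a tri [ 668.7 -133.8   10. ] top [ 668.3 -135.9   10. ] scene [ 669.6 -130.9   10. ] [np.float64(75.9), np.float64(77.5), np.float64(74.6), np.float64(75.9)]
```

Triangulated heights and diameters match jars 1–4. I'll do jar2 first, keeping the jaws perpendicular to the row (yaw about 97.4).

Request:
{"name": "play_rows", "arguments": {
  "increments": [
    [28,18.5,0,7.63,0],
    [28,18.5,0,7.63,0],
    [28,18.5,0,7.63,0],
    [28,18.5,0,7.63,0],
    [28,18.5,0,7.63,0],
    [28,18.5,0,7.63,0],
    [28,18.5,0,7.63,0],
    [28,18.5,0,7.63,0],
    [28,18.5,0,7.63,0],
    [28,18.5,0,7.63,0],
    [0,0,-20,0,0],
    [0,0,-30,0,0],
    [0,0,-20,0,0],
    [0,0,0,0,0],
    [0,0,0,0,0]
  ],
  "newtons": 20
}}

```text
time_s: 1.98
ee_pos: [487.1, -351.9, 158.7]
ee_rot: [179.9, 0.0, 97.4]
force: [0.1, -0.2, 0.5]
gripper_width: 91.7
```

```bash
python3 - <<'E'
from h import *
t=grab('top','top1.png');s=grab('scene','scene1.png')
cv2.imwrite('pics/z1.png',np.hstack([cv2.resize(t[200:340,470:640],(510,420)),cv2.resize(s[200:340,90:186],(288,420))])[:,:,::-1])
E
```

```text
(no output)
```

View pics/z1.png

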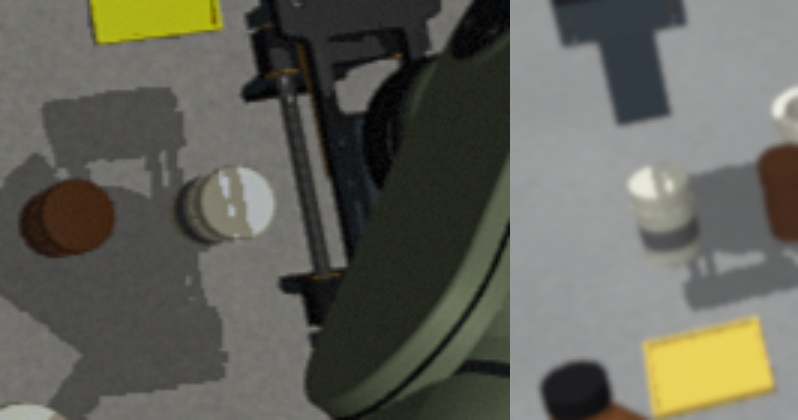

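The gripper hovers in line with jar2 (cap in the crop at (235,203)) and clear of the brown jar at (70,215). Now I descend and grip.

Request:
{"name": "play_rows", "arguments": {
  "increments": [
    [0,0,-20,0,0],
    [0,0,-25,0,0],
    [0,0,-25,0,0],
    [0,0,-20,0,0],
    [0,0,-12,0,0],
    [0,0,-6,0,0],
    [0,0,0,0,0],
    [0,0,0,0,1],
    [0,0,0,0,1],
    [0,0,0,0,1],
    [0,0,0,0,1],
    [0,0,0,0,1],
    [0,0,0,0,1],
    [0,0,0,0,1]
  ],
  "newtons": 20
}}

```text
time_s: 3.82
ee_pos: [486.6, -351.6, 50.0]
ee_rot: [-180.0, -0.0, 97.4]
force: [0.0, -0.1, 0.8]
gripper_width: 41.5
```

Request:
{"name": "play_rows", "arguments": {
  "increments": [
    [0,0,10,0,1],
    [0,0,20,0,1],
    [0,0,30,0,1],
    [4,10,30,0,1],
    [8,18,25,0,1],
    [11,26,15,0,1],
    [11,28,0,0,1],
    [11,28,0,0,1],
    [11,28,0,0,1],
    [11,28,0,0,1],
    [11,28,0,0,1],
    [11,28,0,0,1],
    [11,28,0,0,1],
    [11,28,0,0,1],
    [11,28,0,0,1],
    [11,25,0,0,1],
    [11,22,0,0,1],
    [9,18,0,0,1],
    [6,10,0,0,1],
    [1,5,0,0,1]
  ]
}}

```text
time_s: 6.32
ee_pos: [647.0, 34.7, 179.8]
ee_rot: [-180.0, 0.0, 97.4]
force: [-0.9, 0.1, -1.1]
gripper_width: 41.6
```

```bash
python3 - <<'E'
from h import *
s=grab('scene','scene2.png')
cv2.imwrite('pics/z2.png',cv2.resize(s[140:360,180:440],(780,600*0+660))[:600,:,::-1])
E
```

```text
(no output)
```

View pics/z2.png

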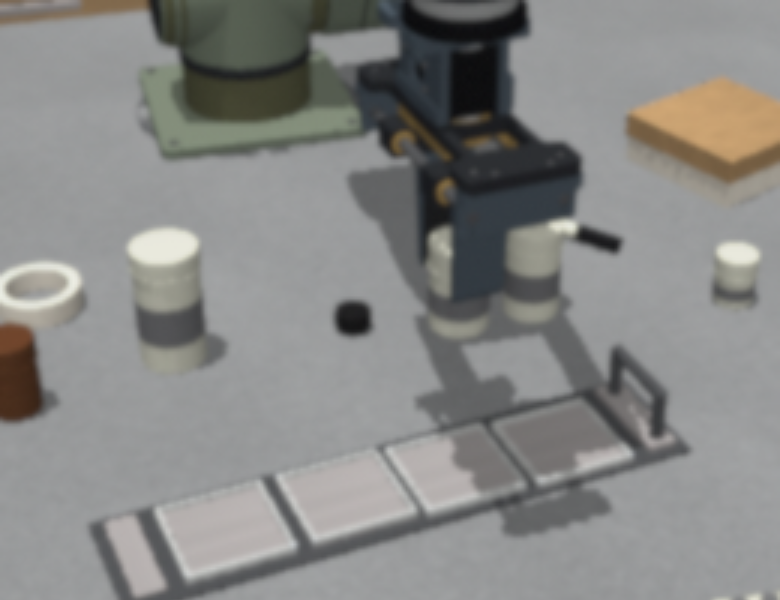

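Jar2 hangs upright in the jaws, above the strip. Lowering into dish_c.

Request:
{"name": "play_rows", "arguments": {
  "increments": [
    [0,-1,-20,0,1],
    [0,0,-30,0,1],
    [0,0,-30,0,1],
    [0,0,-20,0,1],
    [0,0,-12,0,1],
    [0,0,-6,0,1],
    [0,0,-2,0,1],
    [0,0,-2,0,1],
    [0,0,0,0,1],
    [0,0,0,0,1]
  ]
}}

```text
time_s: 7.62
ee_pos: [647.0, 33.5, 58.4]
ee_rot: [180.0, 0.0, 97.4]
force: [-0.4, -0.3, -0.8]
gripper_width: 41.4
```

Request:
{"name": "play_rows", "arguments": {
  "increments": [
    [0,0,-1,0,1],
    [0,0,0,0,1],
    [0,0,0,0,0.5],
    [0,0,0,0,0.3],
    [0,0,0,0,0],
    [0,0,0,0,0],
    [0,0,0,0,0],
    [0,0,10,0,0],
    [0,0,25,0,0],
    [0,0,40,0,0],
    [-10,8,40,0,0],
    [-20,15,10,0,0],
    [-25,18,0,0,0],
    [-30,20,0,0,0],
    [-30,20,0,0,0],
    [-30,20,0,0,0],
    [-25,12,0,0,0],
    [-20,7,0,0,0],
    [-6,2,0,0,0],
    [0,0,0,0,0]
  ]
}}

```text
time_s: 10.12
ee_pos: [450.8, 155.4, 182.0]
ee_rot: [180.0, 0.0, 97.4]
force: [-0.3, -0.0, 0.2]
gripper_width: 91.0
```

```bash
python3 - <<'E'
from h import *
s=grab('scene','scene3.png');t=grab('top','top3.png')
cv2.imwrite('pics/z3.png',np.vstack([cv2.resize(s[180:350,180:440],(520,340)),cv2.resize(t[130:240,210:470],(520,220))])[:,:,::-1])
E
```

```text
(no output)
```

View pics/z3.png

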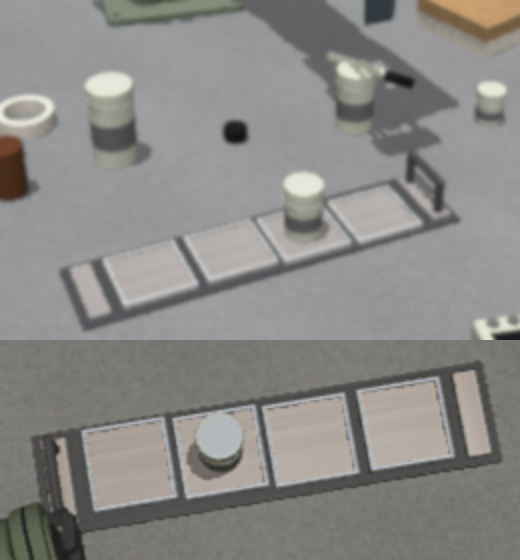

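Jar2 stands in dish_c (cap in the top crop at (219,437)). I'll check it by numbers and then pick up jar3.

```bash
python3 - <<'E'
from h import *
t=cv2.imread('pics/top3.png')[:,:,::-1]
im=t[:,:,2].astype(float)-0; 
u,v=210+219//2,130+97//2
g=t[v-16:v+16,u-16:u+16].astype(int); print(g[16,::3].tolist())
m=((g[:,:,2]-g[:,:,0])>-3)&(g.mean(2)>150)
n,l,s,c=cv2.connectedComponentsWithStats(m.astype(np.uint8));i=1+np.argmax(s[1:,4]);print(s[i],atz('top',c[i]+[u-16,v-16],71))
E
```

```text
[[173, 162, 155], [171, 161, 153], [181, 184, 186], [181, 183, 184], [181, 184, 186], [180, 186, 188], [179, 183, 187], [180, 184, 189], [180, 185, 188], [181, 187, 190], [181, 170, 162]]
[  0   4  28  23 405] [645.94877654  33.32895611  71.        ]
```

Request:
{"name": "play_rows", "arguments": {
  "increments": [
    [0,1,-25,0,0],
    [0,0,-30,0,0],
    [0,0,-30,0,0],
    [0,0,-15,0,0],
    [0,0,-10,0,0],
    [0,0,-4,0,0],
    [0,0,0,0,0],
    [0,0,0,0,1],
    [0,0,0,0,1],
    [0,0,0,0,1],
    [0,0,0,0,1],
    [0,0,0,0,1],
    [0,0,0,0,1],
    [0,0,0,0,1]
  ],
  "newtons": 22
}}

```text
time_s: 11.98
ee_pos: [450.7, 156.4, 68.0]
ee_rot: [180.0, -0.0, 97.4]
force: [0.4, -0.0, 1.9]
gripper_width: 47.3
```

Request:
{"name": "play_rows", "arguments": {
  "increments": [
    [0,0,10,0,1],
    [0,0,20,0,1],
    [0,0,30,0,1],
    [6,-6,30,0,1],
    [10,-10,25,0,1],
    [14,-14,15,0,1],
    [15,-15,0,0,1],
    [15,-15,0,0,1],
    [15,-15,0,0,1],
    [15,-15,0,0,1],
    [15,-15,0,0,1],
    [15,-15,0,0,1],
    [15,-15,0,0,1],
    [15,-15,0,0,1],
    [15,-15,0,0,1],
    [15,-15,0,0,1],
    [12,-12,0,0,1],
    [8,-8,0,0,1],
    [4,-4,0,0,1],
    [0,0,0,0,1]
  ]
}}

```text
time_s: 14.48
ee_pos: [654.7, -47.6, 197.9]
ee_rot: [-180.0, -0.0, 97.4]
force: [-0.1, -0.1, -1.7]
gripper_width: 47.5
```

Request:
{"name": "play_rows", "arguments": {
  "increments": [
    [0,0,-20,0,1],
    [0,0,-30,0,1],
    [0,0,-30,0,1],
    [0,0,-20,0,1],
    [0,0,-12,0,1],
    [0,0,-6,0,1],
    [0,0,-3,0,1],
    [0,0,-2,0,1],
    [0,0,0,0,1],
    [0,0,0,0,1]
  ]
}}

```text
time_s: 15.72
ee_pos: [655.0, -47.6, 75.4]
ee_rot: [180.0, 0.0, 97.4]
force: [-1.4, -0.4, -1.9]
gripper_width: 47.6
```

Request:
{"name": "play_rows", "arguments": {
  "increments": [
    [0,0,-0.5,0,1],
    [0,0,0,0,0.45],
    [0,0,0,0,0.3],
    [0,0,0,0,0],
    [0,0,0,0,0],
    [0,0,0,0,0],
    [0,0,10,0,0],
    [0,0,25,0,0],
    [0,0,40,0,0],
    [-10,-4,40,0,0],
    [-20,-9,10,0,0],
    [-25,-11,0,0,0],
    [-30,-13,0,0,0],
    [-30,-13,0,0,0],
    [-30,-13,0,0,0],
    [-25,-11,0,0,0],
    [-20,-9,0,0,0],
    [-15,-6,0,0,0],
    [-7,-2,0,0,0],
    [0,0,0,0,0]
  ]
}}

```text
time_s: 18.23
ee_pos: [442.8, -138.6, 199.6]
ee_rot: [180.0, 0.0, 97.4]
force: [0.1, 0.3, 0.4]
gripper_width: 91.3
```

```bash
python3 - <<'E'
from h import *
s=grab('scene','scene4.png');t=grab('top','top4.png')
cv2.imwrite('pics/z4.png',np.vstack([cv2.resize(s[180:350,180:440],(520,340)),cv2.resize(t[130:240,210:470],(520,220))])[:,:,::-1])
print(env.state()['ee_pos'])
E
```

```text
[ 443.38950876 -138.47593611  199.51040085]
```

View pics/z4.png

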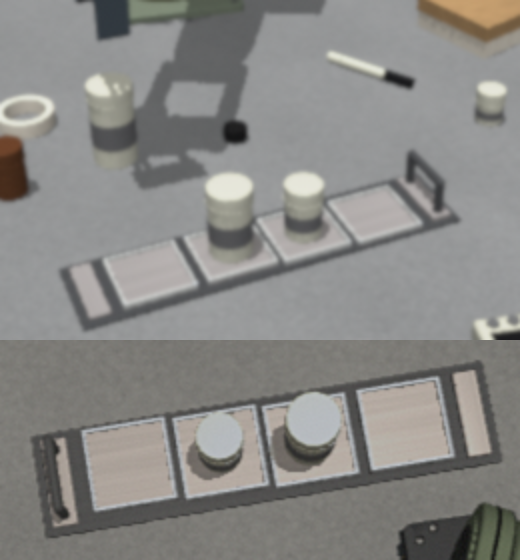

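Jars 2 and 3 stand upright and centred in dish_c and dish_b. Jar4 is next.

Request:
{"name": "play_rows", "arguments": {
  "increments": [
    [0,0,-25,0,0],
    [0,0,-30,0,0],
    [0,0,-30,0,0],
    [0,0,-15,0,0],
    [0,0,-8,0,0],
    [0,0,-3.5,0,0],
    [0,0,0,0,0],
    [0,0,0,0,1],
    [0,0,0,0,1],
    [0,0,0,0,1],
    [0,0,0,0,1],
    [0,0,0,0,1],
    [0,0,0,0,1]
  ],
  "newtons": 28
}}

```text
time_s: 19.95
ee_pos: [442.7, -138.6, 88.1]
ee_rot: [180.0, 0.0, 97.4]
force: [-0.5, 0.4, 2.2]
gripper_width: 53.5
```

Request:
{"name": "play_rows", "arguments": {
  "increments": [
    [0,0,10,0,1],
    [0,0,20,0,1],
    [0,0,30,0,1],
    [6,0.6,25,0,1],
    [10,0.5,15,0,1],
    [14,0.5,0,0,1],
    [16,0.5,0,0,1],
    [16,0.5,0,0,1],
    [16,0.5,0,0,1],
    [16,0.5,0,0,1],
    [16,0,0,0,1],
    [16,0,0,0,1],
    [16,0,0,0,1],
    [16,0,0,0,1],
    [16,0,0,0,1],
    [16,0,0,0,1],
    [15,0,0,0,1],
    [11,0,0,0,1],
    [7,0,0,0,1],
    [3,0,0,0,1]
  ]
}}

```text
time_s: 22.45
ee_pos: [669.0, -135.0, 187.8]
ee_rot: [-180.0, -0.0, 97.4]
force: [-1.0, -0.4, -2.6]
gripper_width: 53.2
```

```bash
python3 - <<'E'
from h import *
s=grab('scene','scene5.png')
print(env.state()['ee_pos'],env.state()['force'])
E
```

```text
[ 669.13929486 -134.96493822  187.84491347] [ 0.45559972  0.82750404 -3.17928324]
```

View pics/scene5.png

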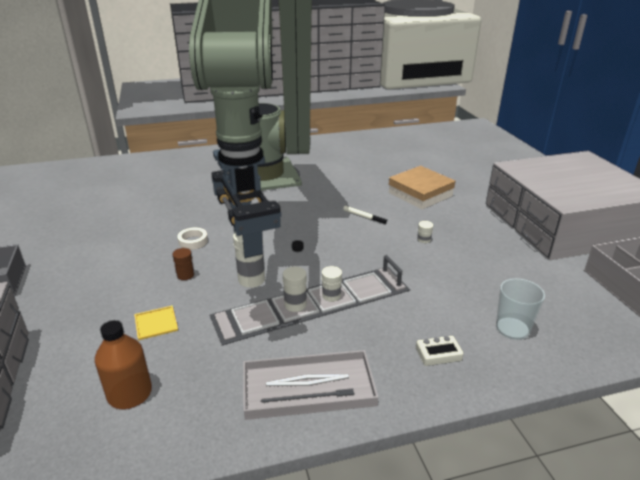

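Jar4 hangs upright at (249,262) above dish_a. Lowering.

Request:
{"name": "play_rows", "arguments": {
  "increments": [
    [0,0,-15,0,1],
    [0,0,-25,0,1],
    [0,0,-25,0,1],
    [0,0,-15,0,1],
    [0,0,-7,0,1],
    [0,0,-3,0,1],
    [0,0,-2,0,1],
    [0,0,-1,0,1],
    [0,0,0,0,1],
    [0,0,0,0,1]
  ]
}}

```text
time_s: 23.75
ee_pos: [668.9, -135.0, 95.3]
ee_rot: [180.0, 0.0, 97.4]
force: [0.0, 0.5, -2.2]
gripper_width: 53.4
```

Request:
{"name": "play_rows", "arguments": {
  "increments": [
    [0,0,-0.5,0,1],
    [0,0,0,0,0.38],
    [0,0,0,0,0.25],
    [0,0,0,0,0],
    [0,0,0,0,0],
    [0,0,0,0,0],
    [0,0,10,0,0],
    [0,0,30,0,0],
    [0,0,45,0,0],
    [0,0,40,0,0],
    [-8,20,0,0,0],
    [-14,34,0,0,0],
    [-18,45,0,0,0],
    [-20,50,0,0,0],
    [-20,50,0,0,0],
    [-20,50,0,0,0],
    [-20,50,0,0,0],
    [-20,50,0,0,0],
    [-18,45,0,0,0],
    [-15,30,0,0,0]
  ]
}}

```text
time_s: 26.25
ee_pos: [493.6, 291.0, 218.7]
ee_rot: [-179.9, 0.0, 97.5]
force: [0.3, -0.1, -0.3]
gripper_width: 91.3
```

Request:
{"name": "play_rows", "arguments": {
  "increments": [
    [-9,20,0,0,0],
    [-4,11,-15,0,0],
    [-1,4,-30,0,0],
    [0,0,-30,0,0],
    [0,0,-15,0,0],
    [0,0,0,0,0],
    [0,0,0,0,0]
  ]
}}

```text
time_s: 27.12
ee_pos: [482.4, 324.3, 130.3]
ee_rot: [179.9, -0.0, 97.4]
force: [-0.0, -0.3, 0.7]
gripper_width: 91.0
```

```bash
python3 - <<'E'
from h import *
s=grab('scene','scene6.png');t=grab('top','top6.png')
cv2.imwrite('pics/z6.png',np.vstack([cv2.resize(s[180:350,200:460],(520,340)),cv2.resize(t[130:240,210:470],(520,220))])[:,:,::-1])
print(env.state()['ee_pos'])
E
```

```text
[482.4673271  324.36340669 130.65997175]
```

View pics/z6.png

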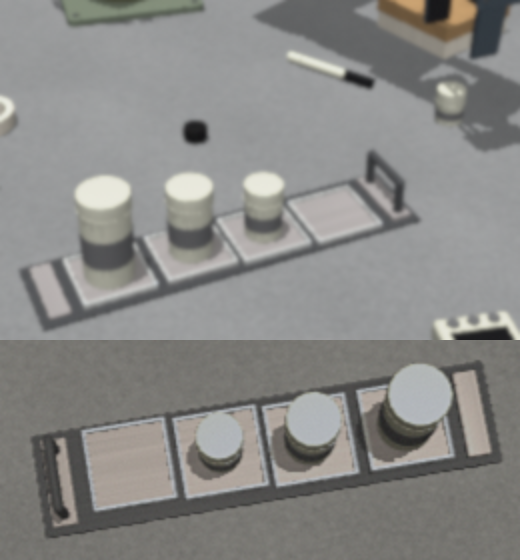

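Jars 2, 3 and 4 stand upright in their dishes. The gripper is over jar1.

Request:
{"name": "play_rows", "arguments": {
  "increments": [
    [0,0,-20,0,0],
    [0,0,-30,0,0],
    [0,0,-25,0,0],
    [0,0,-14,0,0],
    [0,0,-6,0,0],
    [0,0,-2.5,0,0],
    [0,0,0,0,0],
    [0,0,0,0,1],
    [0,0,0,0,1],
    [0,0,0,0,1],
    [0,0,0,0,1],
    [0,0,0,0,1],
    [0,0,0,0,1],
    [0,0,0,0,1],
    [0,0,0,0,1]
  ],
  "newtons": 18
}}

```text
time_s: 29.1
ee_pos: [481.7, 324.0, 31.9]
ee_rot: [180.0, 0.0, 97.4]
force: [0.6, 0.4, 0.4]
gripper_width: 35.3
```

Request:
{"name": "play_rows", "arguments": {
  "increments": [
    [0,0,10,0,1],
    [0,0,20,0,1],
    [0,0,30,0,1],
    [4,-6,30,0,1],
    [8,-11,20,0,1],
    [11,-15,0,0,1],
    [12,-16,0,0,1],
    [12,-16,0,0,1],
    [12,-16,0,0,1],
    [12,-16,0,0,1],
    [12,-16,0,0,1],
    [12,-16,0,0,1],
    [12,-16,0,0,1],
    [12,-16,0,0,1],
    [12,-16,0,0,1],
    [11,-14,0,0,1],
    [10,-10,0,0,1],
    [8,-6,0,0,1],
    [4,-2,0,0,1],
    [0,0,0,0,1]
  ]
}}

```text
time_s: 31.6
ee_pos: [645.8, 116.2, 141.9]
ee_rot: [-180.0, -0.0, 97.4]
force: [0.4, 0.4, 0.0]
gripper_width: 35.2
```

```bash
python3 - <<'E'
from h import *
s=grab('scene','scene7.png')
print(env.state()['ee_pos'])
cv2.imwrite('pics/z7.png',cv2.resize(s[150:350,200:460],(780,600))[:,:,::-1])
E
```

```text
[645.55530613 116.39950812 141.88709889]
```

View pics/z7.png

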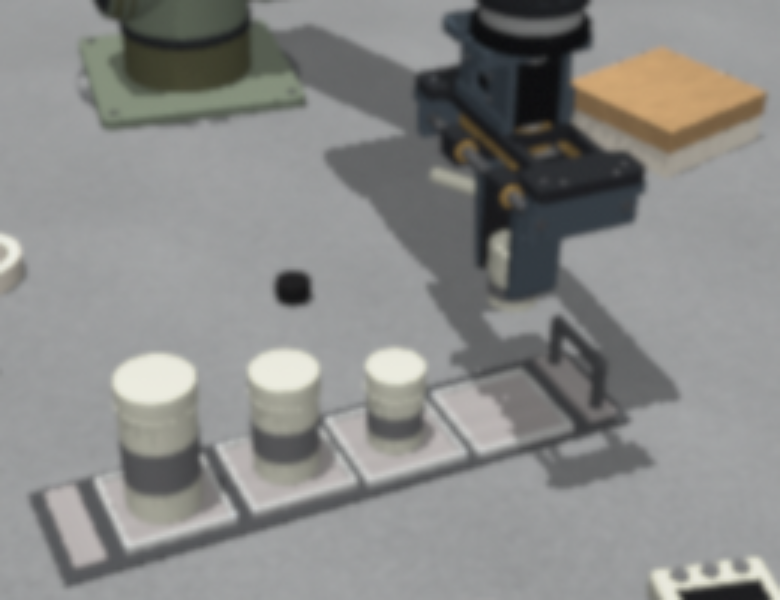

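Jar1 is held upright at (510,270). My x rows overshot by 10 mm, so I'll correct that before lowering.

Request:
{"name": "play_rows", "arguments": {
  "increments": [
    [-5,0,0,0,1],
    [-4.7,0,0,0,1],
    [0,0,-15,0,1],
    [0,0,-28,0,1],
    [0,0,-28,0,1],
    [0,0,-18,0,1],
    [0,0,-8,0,1],
    [0,0,-3,0,1],
    [0,0,-2,0,1],
    [0,0,-1,0,1],
    [0,0,0,0,1],
    [0,0,-0.5,0,1],
    [0,0,0,0,1]
  ]
}}

```text
time_s: 33.28
ee_pos: [636.3, 116.1, 39.0]
ee_rot: [180.0, -0.0, 97.4]
force: [-1.8, 0.1, 1.5]
gripper_width: 35.3
```

Request:
{"name": "play_rows", "arguments": {
  "increments": [
    [0,0,0,0,0.55],
    [0,0,0,0,0.4],
    [0,0,0,0,0],
    [0,0,0,0,0],
    [0,0,0,0,0],
    [0,0,0,0,0],
    [0,0,10,0,0],
    [0,0,25,0,0],
    [0,0,40,0,0],
    [0,0,40,0,0],
    [-10,15,20,0,0],
    [-25,30,0,0,0],
    [-35,40,0,0,0],
    [-35,40,0,0,0],
    [-35,40,0,0,0],
    [-25,30,0,0,0],
    [-10,15,0,0,0],
    [0,0,0,0,0]
  ]
}}

```text
time_s: 35.52
ee_pos: [460.4, 326.7, 173.3]
ee_rot: [-180.0, 0.0, 97.5]
force: [-0.1, -0.8, 0.0]
gripper_width: 91.6
```

```bash
python3 - <<'E'
from h import *
s=grab('scene','scene8.png');t=grab('top','top8.png')
print(env.state()['ee_pos'])
cv2.imwrite('pics/z8.png',cv2.resize(s[210:350,200:430],(790,480))[:,:,::-1])
cv2.imwrite('pics/z8t.png',cv2.resize(t[130:240,220:470],(750,330))[:,:,::-1])
D=dict(a=(668.5,-134.9),b=(655.2,-47.9),c=(645.7,33),d=(636,115.8));H=dict(a=102,b=82,c=64,d=46)
for k in 'abcd':
    p=proj('top',[*D[k],H[k]+7]); u,v=p.round().astype(int);w=20
    g=t[v-w:v+w,u-w:u+w].astype(int); m=((g[:,:,2]-g[:,:,0])>-3)&(g.mean(2)>150)
    n,l,st,c=cv2.connectedComponentsWithStats(m.astype(np.uint8));i=l[w,w]
    X=atz('top',c[i]+[u-w,v-w],H[k]+7);print(k,st[i],X.round(1),'off',(X[:2]-D[k]).round(1))
E
```

```text
[461.57905283 325.44313738 173.31845147]
a [  5   5  30  30 715] [ 668.2 -134.5  109. ] off [-0.3  0.4]
b [  0   8  40  32 597] [654.1 -49.2  89. ] off [-1.1 -1.3]
c [  0   9  32  23 408] [646.   33.7  71. ] off [0.3 0.7]
d [ 12  11  18  19 260] [635.1 114.8  53. ] off [-0.9 -1. ]
```

View pics/z8.png

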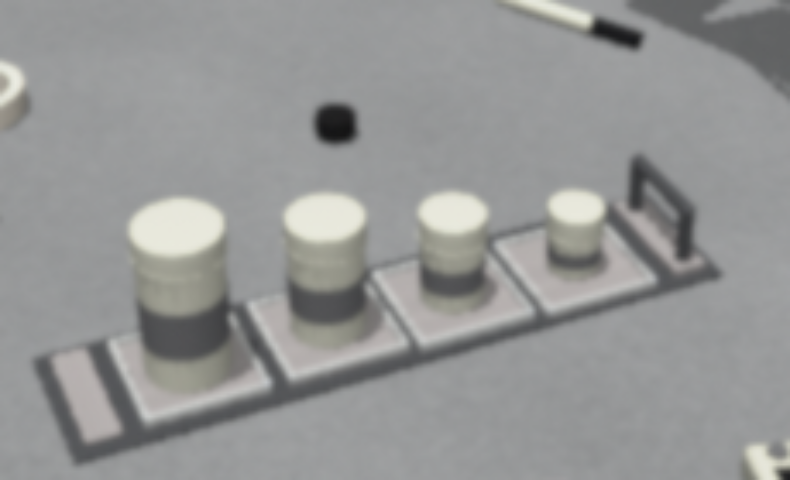

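View pics/z8t.png

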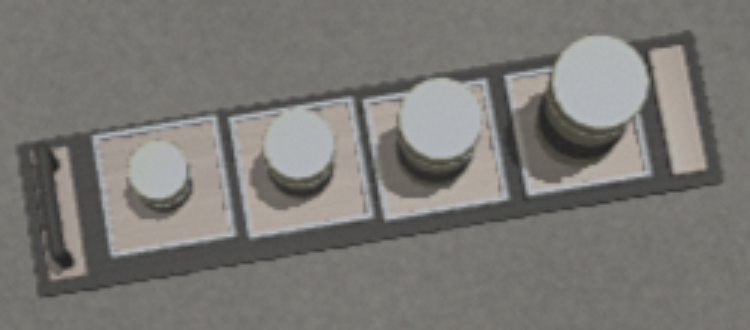

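All four jars stand upright in their dishes, within about 2 mm of the centres. They run from the smallest at the handle (cap at (158,174) in the top crop) to the largest at the far end (599,84).

```bash
python3 -c "
from workcell import env
print(env.job_done(), env.state()['time_s'])"
```

```text
the job is handed in; nothing more can be done
the job is handed in; nothing more can be done
```

The four sample jars are lined up by size on the strip, and I handed the job in at about 36 s. The handle is at the robot's left (+y) end, so jar1 is in dish_d, jar2 in dish_c, jar3 in dish_b and jar4 in dish_a.

- **Centring:** the last top-view check puts every cap within about 2 mm of its dish centre. The segmentation was rougher for jars 2 and 3, where some bright pixels beside the cap were included.
- **Upright and clear:** the last pictures show all four jars standing upright and flat, with the gripper open and well clear of them.
- **Disagreements:** the two cameras differed by up to 5 mm on the dish centres and about 2.5 mm on the jars, so I aimed between the two. I also overshot jar1's carry by 10 mm in x, and corrected it while the jar was still in the air.

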